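# Put the pastry cutters back on their outlines

## Robot

A 6-joint arm with a two-finger parallel gripper is mounted at the origin on the work surface. World frame = base frame: x ahead of the robot, y to its left, z up, the work surface at z = 0. Lengths are in m, angles in rad, forces in N, time in s.
With the tool pointing down it reaches from about 0.425 to 0.95 m from the base axis. Payload 14.7 kg.
Tool frame: the origin (TCP) lies on the centre line of the jaws, within the pads' length; the fingertips stand 19 mm ahead of it and the grasp point (between the pads) is the TCP (tips_ahead is the distance from the TCP to the fingertips, in m); z points along the fingers, y is the direction in which the jaws open and shut (so a half turn about z gives the same grasp; the last joint's range is limited). The gripper opens to 85 mm and grips with 20 to 120 N. Pads are 22 mm wide; open, the fingers measure 114 mm over their backs; the gripper's body (76 mm by 85 mm) begins 54 mm behind the grasp point. The pads swing forward as they close: fully open they stand 13 mm farther back than shut.
Start: joints at [-1.376, 0.48, 1.596, -0, 1.065, -0.047], TCP at [0.156, -0.631, 0.25] pointing down, gripper open.
Joint ranges: [-2.75, 2.75], [-0.82, 2.05], [0.23, 2.67], [-1.56, 4.7], [0.09, 2.69], [-2.92, 2.92]. Speed limits (rad/s): [1.89, 1.89, 2.39, 3.01, 3.01, 3.01].

## Interface

Orientations are given as a rotation vector (axis times angle).
In Python, from station import * gives the robot as it stands.
- The arm moves only by the tool servo_tool, never from a script. Its argument "increments" is a list of rows, each an object of numbers: "jaw": the opening, from 0 (shut) to 1 (fully open); "x", "y", "z": the shift along the tool's x, y, z in cm; "rx", "ry", "rz": the turn, a rotation vector about the tool's x, y, z in rad. A call has 1 to 20 rows; each row shifts and turns the commanded pose from where the row before left it, along the tool's axes as they then stand; what a row does not reach is not made up. A row lasts 1/10 s, in which the tool goes at most 50 mm and 8.59 degrees, less where a joint would pass 70% of its speed; a pose out of reach is approached as far as the arm can. A call with a gripper value outside its range is refused whole. The fingers move at their own pace and stop on an object; the grip force is fixed at half the most. Time passes only in rows, so rows that do not move let the fingers close. It gives the time, the measured TCP pose, the force and the opening at its end, in the units of the state.
- observe(): the state, without advancing time (a new reading comes with each control period).
- snapshot(name): name is "side" or "top"; returns the picture (480x640x3 uint8, red, green, blue); there is no depth.
- calibration(name): a dict with "fx", "fy", "cx", "cy" (pixels), "camera_from_world" (4x4, takes a point from world to camera coordinates). Camera axes: x right, y down, z forward; pixel columns grow to the right and rows downward; lengths in m; the calibration is good to about 2 mm. A picture is of the moment at which its call begins. calibration takes no time and is no camera call.
- hand_in(): hands the job in, once; it reports no verdict.
The state is a dict: "t": time; "joint_positions": joint angles; "joint_vel": joint speeds; "effort": joint torques, N m; "ee_pos": TCP position; "eef_rot": TCP orientation; "force": force on the tool from outside, world axes, zero at the start; "wrist_torque": the same for the moment, N m; "width": finger opening in m.
Only numpy, scipy, OpenCV 4.12 (cv2) and the standard library are available. Lean on these libraries where they do the work, as an engineer would, in place of code of your own. Each camera call takes 0.05 s, during which the arm holds its last target.

## Task

Clear the bakery bench: put each of the four pastry cutters (round, square, finger, flower) back on the storage pad that bears its outline, standing flat on its foot, centred on the outline and turned to match it. Leave the bowl and the jar where they stand.

Things in the scene. Friction and masses are not known exactly. Their poses are not given: they have to be found in the camera images.
- round_cutter: Round pastry cutter, 62 mm across. Bright steel blade skirt below, blue plastic top whose upper face is 30 mm above the cutter's foot, and in the middle of it a white upright grip bar 46 mm long (along the cutter's x), 16 mm wide (along y), from 30 to 60 mm above the foot: pinch it across its 16 mm. About 0.1 to 0.2 kg, loose. Origin: centre of its foot; z up.
- square_cutter: Square pastry cutter, 54 by 54 mm, sides along its x and y. Bright steel blade skirt below, blue plastic top whose upper face is 30 mm above the cutter's foot, and in the middle of it a white upright grip bar 46 mm long (along the cutter's x), 16 mm wide (along y), from 30 to 60 mm above the foot: pinch it across its 16 mm. About 0.1 to 0.2 kg, loose. Origin: centre of its foot; z up.
- finger_cutter: Long round-ended (finger biscuit) cutter, 86 mm along its x, 36 mm across. Bright steel blade skirt below, blue plastic top whose upper face is 30 mm above the cutter's foot, and in the middle of it a white upright grip bar 46 mm long (along the cutter's x), 16 mm wide (along y), from 30 to 60 mm above the foot: pinch it across its 16 mm. About 0.1 to 0.2 kg, loose. Origin: centre of its foot; z up.
- flower_cutter: Four-petalled flower cutter, 74 mm over opposite petals, petals along its +x, -x, +y, -y. Bright steel blade skirt below, blue plastic top whose upper face is 30 mm above the cutter's foot, and in the middle of it a white upright grip bar 46 mm long (along the cutter's x), 16 mm wide (along y), from 30 to 60 mm above the foot: pinch it across its 16 mm. About 0.1 to 0.2 kg, loose. Origin: centre of its foot; z up.
- round_pad: Off-white flat storage pad, 104 mm (its x) by 84 mm (its y), 6 mm thick, fixed to the worktop; its middle bears a black disc 68 mm across, the outline of the round cutter (any turn about the vertical is right). Flat, no rim or recess. Origin: centre of its underside, on the worktop; z up.
- square_pad: Off-white flat storage pad, 104 mm (its x) by 84 mm (its y), 6 mm thick, fixed to the worktop; its middle bears a black square 60 by 60 mm, sides along its x and y, the outline of the square cutter (looks the same after a quarter turn, so cutter x may lie along pad x or pad y). Flat, no rim or recess. Origin: centre of its underside, on the worktop; z up.
- finger_pad: Off-white flat storage pad, 104 mm (its x) by 84 mm (its y), 6 mm thick, fixed to the worktop; its middle bears a black round-ended bar 92 by 42 mm, long way along its x, the outline of the finger cutter (looks the same after a half turn: cutter x along pad x, either way round). Flat, no rim or recess. Origin: centre of its underside, on the worktop; z up.
- flower_pad: Off-white flat storage pad, 104 mm (its x) by 84 mm (its y), 6 mm thick, fixed to the worktop; its middle bears a black four-petalled flower 80 mm over opposite petals, petals along its x and y, the outline of the flower cutter (looks the same after a quarter turn, so cutter x may lie along pad x or pad y). Flat, no rim or recess. Origin: centre of its underside, on the worktop; z up.
- bowl: Bystander: small empty steel bowl, 100 mm across the rim, 50 mm high, loose, standing beyond the work. Origin: centre of its underside.
- jar: Bystander: closed amber jar with a yellow cap, 64 mm across, 85 mm high, loose, standing beyond the work. Origin: centre of its underside.

How it is judged:
At the end, for the whole second after the job is handed in: Every cutter stands upright (0.1 rad), released and at rest on its own pad, foot on the pad's face (3 to 10 mm above the worktop), centre within 12 mm of the pad's, turned to match within 0.22 rad (round: any; square, flower: any quarter turn; finger: either way round) (horizontal distance between round_cutter and round_pad below 0.012 m and z of round_cutter in the frame of round_pad between 0.003 and 0.01 m and angle between each of round_cutter, square_cutter, finger_cutter, flower_cutter's own z axis and vertical below 0.1 rad and linear speed of each of round_cutter, square_cutter, finger_cutter, flower_cutter below 0.02 m/s and angular speed of each of round_cutter, square_cutter, finger_cutter, flower_cutter below 0.2 rad/s and horizontal distance between square_cutter and square_pad below 0.012 m and z of square_cutter in the frame of square_pad between 0.003 and 0.01 m and (angle between the x axis of square_cutter and the x axis of square_pad, either way round below 0.22 rad or angle between the x axis of square_cutter and the y axis of square_pad, either way round below 0.22 rad) and horizontal distance between finger_cutter and finger_pad below 0.012 m and z of finger_cutter in the frame of finger_pad between 0.003 and 0.01 m and angle between the x axis of finger_cutter and the x axis of finger_pad, either way round below 0.22 rad and horizontal distance between flower_cutter and flower_pad below 0.012 m and z of flower_cutter in the frame of flower_pad between 0.003 and 0.01 m and (angle between the x axis of flower_cutter and the x axis of flower_pad, either way round below 0.22 rad or angle between the x axis of flower_cutter and the y axis of flower_pad, either way round below 0.22 rad)); the robot touches nothing.
It fails at once if the bowl is shifted by more than 20 mm or tipped (distance of bowl from where it was at the start of the episode above 0.02 m or angle between bowl's own z axis and vertical above 0.3 rad).
It fails at once if the jar is shifted by more than 20 mm or tipped (distance of jar from where it was at the start of the episode above 0.02 m or angle between jar's own z axis and vertical above 0.3 rad).
It also fails if it takes over 102 s, if anything falls off the work surface, if the arm or the gripper's body presses on something with over 40 N, if the wrist force passes 120 N, or if a joint passes its speed limit or range.

## Working session

There is one attempt and no reset: what is moved stays moved. The work goes in short steps, Python scripts to look and compute and a tool call to move; the robot and the scene stay as the last step left them, time stands still between calls to the robot, and variables do not carry over. Pictures are saved under pics/ and viewed, and the job is handed in when it is done.

Besides the shell and the picture viewer there is one more tool, called after "Request:" by a JSON object that holds its "op" and its "data", one argument or row to a line. servo_tool: Moves the arm, as the interface text tells. Its arguments: {"type":"object","properties":{"increments":{"type":"array"}},"required":["increments"]}

```bash
mkdir -p pics; ls; python3 - <<'E'
from station import *
import cv2
print(observe())
for n in("top","side"):
    cv2.imwrite(f"pics/{n}0.png",snapshot(n)[:,:,::-1]); c=calibration(n); print(n,c)
E
```

```text
pics
{'t': 0.0, 'joint_positions': array([-1.37559480e+00,  4.80863218e-01,  1.59684664e+00, -1.35911421e-05,
        1.06507972e+00, -4.66272086e-02]), 'joint_vel': array([-1.83668436e-04, -5.82303835e-04, -5.63710511e-04,  3.98504694e-04,
        9.01503316e-05,  1.65885037e-03]), 'effort': array([ 7.35553858e-04, -9.50648117e+01, -4.30191565e+01, -3.14042279e-05,
        1.21236747e-02, -5.62635319e-05]), 'ee_pos': array([ 0.15558838, -0.63072314,  0.24966215]), 'eef_rot': array([-3.11746985e+00, -3.78805144e-01,  1.58099582e-04]), 'force': array([ 0.32293288, -0.22173954, -0.58532494]), 'wrist_torque': array([-0.06163801,  0.00716998,  0.0383773 ]), 'width': 0.08536022879431987}
top {'fx': 461.2373586830743, 'fy': 461.2373586830743, 'cx': 319.76199619065267, 'cy': 240.88422924149356, 'camera_from_world': array([[ 0.0224433 , -0.99945961,  0.02401624, -0.02378977],
       [-0.9972849 , -0.02406681, -0.06959611,  0.57580592],
       [ 0.0701365 , -0.02238906, -0.99728612,  0.96162592],
       [ 0.        ,  0.        ,  0.        ,  1.        ]])}
side {'fx': 518.816706160108, 'fy': 518.816706160108, 'cx': 328.6414747256679, 'cy': 246.79177677157182, 'camera_from_world': array([[-0.99947054, -0.03051169,  0.01129918,  0.56388652],
       [-0.02601677,  0.54090737, -0.84067969,  0.03532985],
       [ 0.01953875, -0.84052855, -0.5414148 ,  1.17792096],
       [ 0.        ,  0.        ,  0.        ,  1.        ]])}
```

View pics/top0.png

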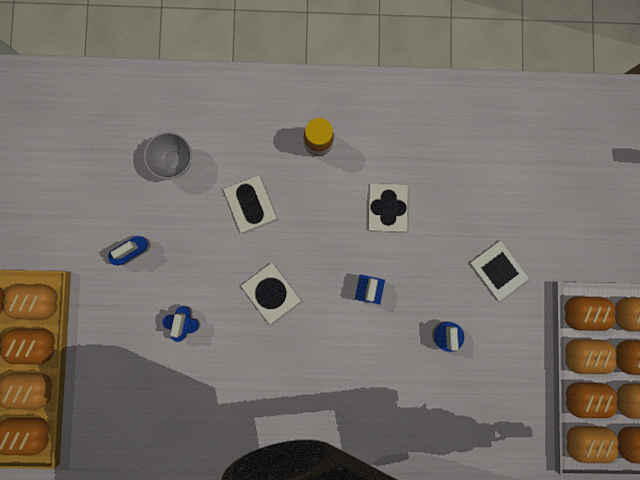

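View pics/side0.png

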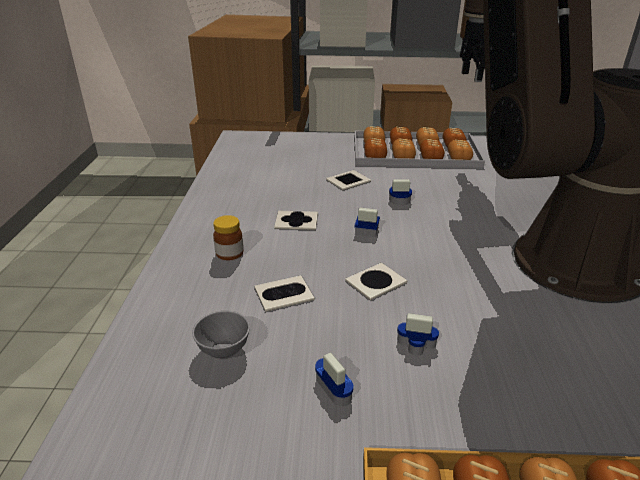

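```bash
cat > h.py <<'E'
import numpy as np, cv2
from station import *
def cam(n):
    c=calibration(n); T=np.array(c["camera_from_world"]); R=T[:3,:3]; return c,R,-R.T@T[:3,3]
def ray(n,uv,z):
    c,R,o=cam(n); uv=np.atleast_2d(np.asarray(uv,float))
    d=np.c_[(uv[:,0]-c["cx"])/c["fx"],(uv[:,1]-c["cy"])/c["fy"],np.ones(len(uv))]@R
    return (o+d*((z-o[2])/d[:,2])[:,None])[:,:2]
E
python3 - <<'E'
from h import *
print(cam("top")[2],cam("side")[2])
im=cv2.imread("pics/top0.png"); s=cv2.imread("pics/side0.png")
rows=[]
for (u,v) in [(127,249),(180,323),(370,289),(450,337)]:
    rows.append(cv2.resize(im[v-32:v+33,u-32:u+33],(200,200),interpolation=cv2.INTER_NEAREST))
r2=[]
for (u,v) in [(334,377),(418,330),(367,220),(400,190)]:
    r2.append(cv2.resize(s[v-32:v+33,u-32:u+33],(200,200),interpolation=cv2.INTER_NEAREST))
cv2.imwrite("pics/crops.png",np.vstack([np.hstack(rows),np.hstack(r2)]))
hsv=cv2.cvtColor(im,cv2.COLOR_BGR2HSV)
for u,v in [(122,249),(180,323),(372,289),(453,337),(240,190),(383,193)]: print(u,v,im[v-0,u-6:u+7].tolist())
E
```

```text
[0.5073314  0.0116108  0.99966137] [0.54149203 0.98817115 0.66107347]
122 249 [[127, 141, 142], [142, 160, 160], [148, 165, 166], [146, 163, 161], [147, 162, 163], [145, 162, 161], [143, 160, 160], [144, 161, 159], [148, 162, 163], [147, 165, 163], [147, 163, 163], [136, 154, 155], [131, 149, 148]]
180 323 [[144, 163, 162], [144, 162, 162], [147, 165, 163], [145, 163, 164], [147, 163, 164], [148, 164, 163], [103, 117, 120], [95, 107, 109], [95, 109, 112], [102, 82, 77], [110, 49, 35], [124, 54, 11], [112, 47, 7]]
372 289 [[75, 59, 55], [65, 72, 70], [96, 105, 110], [137, 153, 153], [151, 167, 169], [150, 167, 165], [148, 164, 165], [152, 165, 167], [151, 167, 165], [145, 159, 156], [106, 80, 76], [101, 42, 17], [98, 43, 12]]
453 337 [[72, 73, 77], [68, 76, 75], [60, 70, 68], [95, 107, 107], [140, 156, 157], [145, 164, 164], [148, 164, 165], [144, 160, 160], [150, 161, 160], [155, 172, 173], [120, 117, 111], [99, 54, 37], [99, 39, 10]]
240 190 [[148, 164, 167], [154, 171, 177], [87, 95, 99], [14, 20, 15], [29, 20, 23], [31, 34, 26], [17, 6, 13], [26, 33, 28], [24, 21, 22], [26, 11, 23], [36, 32, 37], [29, 31, 27], [28, 18, 13]]
383 193 [[140, 158, 160], [145, 161, 164], [151, 165, 169], [156, 171, 177], [108, 118, 122], [50, 51, 49], [29, 25, 25], [18, 20, 19], [25, 26, 26], [26, 24, 20], [22, 24, 20], [30, 32, 30], [31, 26, 30]]
```

View pics/crops.png

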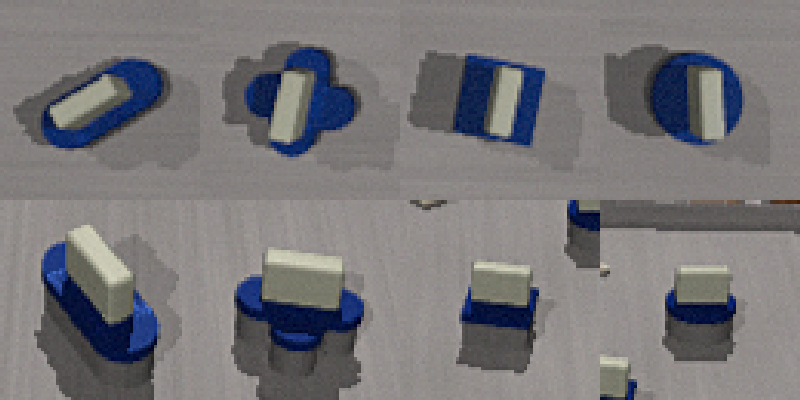

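```bash
cat >> h.py <<'E'
def rect(n,mask,z,seed=None):
    cs=cv2.findContours(mask.astype(np.uint8),cv2.RETR_EXTERNAL,cv2.CHAIN_APPROX_NONE)[0]
    c=max(cs,key=cv2.contourArea)
    # area centroid + min rect, in world plane (mm)
    P=ray(n,c[:,0,:],z)
    (cx,cy),(a,b),th=cv2.minAreaRect((P*1000).astype(np.float32))
    if a<b: a,b=b,a; th+=90
    full=np.argwhere(cv2.drawContours(np.zeros(mask.shape,np.uint8),[c],-1,1,-1))[:,::-1]
    W=ray(n,full,z); m=W.mean(0)*1000
    C=np.cov(((W*1000)-m).T); w,v=np.linalg.eigh(C); pa=np.degrees(np.arctan2(v[1,1],v[0,1]))%180
    return np.round([cx,cy,a,b,th%180,m[0],m[1],pa,len(full)],1)
def roi(shape,u,v,r):
    m=np.zeros(shape[:2],bool); m[v-r:v+r+1,u-r:u+r+1]=1; return m
def bar(im,u,v,r=32,thr=128):
    i=im.astype(int); return (i[...,2]>thr)&(i[...,2]-i[...,0]>6)&roi(im.shape,u,v,r)
def blue(im,u,v,r=32):
    i=im.astype(int); return (i[...,0]-i[...,2]>30)&roi(im.shape,u,v,r)
E
python3 - <<'E'
from h import *
im=cv2.imread("pics/top0.png")
print("      rect cx cy a b th | mean x y princ n")
for n,(u,v) in dict(finger=(127,249),flower=(180,323),square=(370,289),round=(450,337)).items():
    print(n,"bar",rect("top",bar(im,u,v,24,135),.06),"blue+bar",rect("top",blue(im,u,v,28)|bar(im,u,v,24,90),.03))
for n,(u,v) in dict(finger=(250,204),flower=(388,207),square=(499,270),round=(270,294)).items():
    i=im.astype(int); R=roi(im.shape,u,v,36)
    bl=(im.max(2)<70)&roi(im.shape,u,v,24); w=((i[...,2]>140)&(i[...,2]-i[...,0]>8))&R|bl
    print(n,"black",rect("top",bl,.006),"pad",rect("top",w,.006))
E
```

```text
rect cx cy a b th | mean x y princ n
finger bar [546.6 390.6  43.5  13.2 123.7 546.4 390.8 122.9 143. ] blue+bar [554.5 387.2 114.3  58.  141.9 549.1 390.9 132.5 874. ]
flower bar [397.4 275.3  42.6  13.9 169.9 397.4 275.1 169.9 151. ] blue+bar [ 400.9  276.8   98.    77.7   10.1  399.3  276.3    1.5 1028. ]
square bar [ 476.8 -117.7   42.9   12.8  169.5  476.7 -117.5  169.7  135. ] blue+bar [ 477.2 -120.1   99.5   72.8    2.8  477.8 -120.1  171.8  938. ]
round bar [ 381.7 -285.9   42.1   12.2    1.1  381.7 -285.6    3.5  132. ] blue+bar [ 388.6 -294.5   91.8   81.1    7.9  385.7 -287.6  175.2  930. ]
finger black [655.  143.1  89.2  40.   23.5 654.7 143.2  23.3 695. ] pad [ 654.9  144.3  103.2   84.9   23.7  654.9  143.7   23.1 1822. ]
flower black [ 654.4 -158.2   64.7   64.5   43.9  654.4 -158.     4.3  760. ] pad [ 655.2 -156.8  102.9   85.3  179.1  655.1 -157.3  178.6 1775. ]
square black [ 522.2 -402.9   58.    58.   127.4  522.4 -402.8  125.9  711. ] pad [ 523.  -400.7  105.5   85.5   37.4  523.5 -400.    26.8 1698. ]
round black [463.1  93.1  64.   63.8  91.3 463.   92.3  18.2 750. ] pad [ 462.2   93.   102.6   84.8   38.4  463.    92.2   38.5 1867. ]
```

```bash
cat >> h.py <<'E'
from scipy.spatial.transform import Rotation as Ro
def plan(x,y,z,phi=None,tilt=True):
    s=observe(); R=Ro.from_rotvec(s["eef_rot"]); M=R.as_matrix(); f=np.degrees(np.arctan2(M[1,0],M[0,0]))
    p=np.array(s["ee_pos"]); print("t %.2f"%s["t"],"pos",p.round(4),"phi %.2f"%f,"tilt",M[:2,2].round(4),"w %.4f"%s["width"],"F",s["force"].round(1),"j6 %.2f"%s["joint_positions"][5])
    if phi is None: phi=f
    d=np.radians((phi-f+180)%360-180); print("rz total",round(-d,4),"rows>=",int(np.ceil(abs(d)/.14)))
    c,sn=np.cos(np.radians(phi)),np.sin(np.radians(phi)); t=np.array([x,y,z])-p
    print("after turn: x %.2f y %.2f z %.2f cm; dist %.1f"%(100*(c*t[0]+sn*t[1]),100*(sn*t[0]-c*t[1]),-100*t[2],100*np.linalg.norm(t)))
E
python3 - <<'E'
from h import *
plan(.382,-.2857,.13,2)
im=cv2.imread("pics/top0.png"); 
for n,(u,v) in dict(finger=(127,249),flower=(180,323),square=(370,289),round=(450,337)).items():
    print(n,rect("top",cv2.morphologyEx(blue(im,u,v,28).astype(np.uint8),cv2.MORPH_CLOSE,np.ones((13,13))),.03))
im=cv2.imread("pics/side0.png"); 
for n,(u,v) in dict(finger=(334,377),flower=(418,330),square=(367,220),round=(400,190)).items():
    print(n,rect("side",bar(im,u,v,30,150),.053))
E
```

```text
t 0.10 pos [ 0.1556 -0.6308  0.2497] phi 13.85 tilt [-0.0002  0.001 ] w 0.0850 F [-0.3  0.4 -1. ] j6 -0.05
rz total 0.2069 rows>= 2
after turn: x 23.83 y -33.69 z 11.97 cm; dist 43.0
finger [546.4 390.8  86.3  37.3 123.  546.4 390.5 121.9 680. ]
flower [397.3 275.6  62.5  59.8 125.3 397.2 275.6 125.8 772. ]
square [ 476.7 -117.2   54.    53.6   79.6  476.8 -117.1  103.1  653. ]
round [ 3.817e+02 -2.851e+02  6.010e+01  5.900e+01  3.000e-01  3.822e+02
 -2.848e+02  8.600e+01  6.820e+02]
finger [544.8 386.1  44.   13.7 122.5 544.7 386.4 122.5 172. ]
flower [437.7 302.4 151.3  30.3  84.7 439.3 304.1  79.6 305. ]
square [419.6  -4.8 111.   15.7  86.1 420.7   7.2  90.1 119. ]
round [ 399.9 -300.9  135.3  118.5   35.9  404.9 -311.2   55.2  384. ]
```

Request:
{"op": "servo_tool", "data": {
  "increments": [
    {"rz":0.1035},
    {"rz":0.1035},
    {"x":1.99,"y":-2.81,"z":1},
    {"x":1.99,"y":-2.81,"z":1},
    {"x":1.99,"y":-2.81,"z":1},
    {"x":1.99,"y":-2.81,"z":1},
    {"x":1.99,"y":-2.81,"z":1},
    {"x":1.99,"y":-2.81,"z":1},
    {"x":1.99,"y":-2.81,"z":1},
    {"x":1.99,"y":-2.81,"z":1},
    {"x":1.99,"y":-2.81,"z":1},
    {"x":1.99,"y":-2.81,"z":1},
    {"x":1.99,"y":-2.81,"z":1},
    {"x":1.99,"y":-2.81,"z":1},
    {},
    {}
  ]
}}

```text
invalid input
```

```bash
python3 -c "
from h import *
plan(.382,-.2853,.054,2)"
```

```text
t 0.10 pos [ 0.1556 -0.6308  0.2497] phi 13.85 tilt [-0.0002  0.001 ] w 0.0850 F [-0.3  0.4 -1. ] j6 -0.05
rz total 0.2069 rows>= 2
after turn: x 23.83 y -33.73 z 19.57 cm; dist 45.7
```

Request:
{"op": "servo_tool", "data": {
  "increments": [
    {"jaw":1,"x":0,"y":0,"z":0,"rx":0,"ry":0,"rz":0.1035},
    {"jaw":1,"x":0,"y":0,"z":0,"rx":0,"ry":0,"rz":0.1035}
  ]
}}

```text
t: 0.3
ee_pos: [0.1556, -0.6308, 0.2499]
eef_rot: [-3.14, -0.048, 0.0]
force: [1.1, 1.2, -0.1]
width: 0.0851
```

Request:
{"op": "servo_tool", "data": {
  "increments": [
    {"jaw":1,"x":1.99,"y":-2.81,"z":1,"rx":0,"ry":0,"rz":0},
    {"jaw":1,"x":1.99,"y":-2.81,"z":1,"rx":0,"ry":0,"rz":0},
    {"jaw":1,"x":1.99,"y":-2.81,"z":1,"rx":0,"ry":0,"rz":0},
    {"jaw":1,"x":1.99,"y":-2.81,"z":1,"rx":0,"ry":0,"rz":0},
    {"jaw":1,"x":1.99,"y":-2.81,"z":1,"rx":0,"ry":0,"rz":0},
    {"jaw":1,"x":1.99,"y":-2.81,"z":1,"rx":0,"ry":0,"rz":0},
    {"jaw":1,"x":1.99,"y":-2.81,"z":1,"rx":0,"ry":0,"rz":0},
    {"jaw":1,"x":1.99,"y":-2.81,"z":1,"rx":0,"ry":0,"rz":0},
    {"jaw":1,"x":1.99,"y":-2.81,"z":1,"rx":0,"ry":0,"rz":0},
    {"jaw":1,"x":1.99,"y":-2.81,"z":1,"rx":0,"ry":0,"rz":0},
    {"jaw":1,"x":1.99,"y":-2.81,"z":1,"rx":0,"ry":0,"rz":0},
    {"jaw":1,"x":1.99,"y":-2.81,"z":1,"rx":0,"ry":0,"rz":0},
    {"jaw":1,"x":0,"y":0,"z":0,"rx":0,"ry":0,"rz":0}
  ]
}}

```text
t: 1.6
ee_pos: [0.3833, -0.2825, 0.1291]
eef_rot: [-3.139, -0.059, 0.003]
force: [-0.1, -0.3, 0.3]
width: 0.0853
```

```bash
python3 -c "
from h import *
plan(.382,-.2853,.054,2)"
```

```text
t 1.60 pos [ 0.3833 -0.2825  0.1291] phi 2.16 tilt [-0.0018  0.002 ] w 0.0853 F [-0.1 -0.3  0.3] j6 0.83
rz total 0.0028 rows>= 1
after turn: x -0.14 y 0.28 z 7.51 cm; dist 7.5
```

Request:
{"op": "servo_tool", "data": {
  "increments": [
    {"jaw":1,"x":0,"y":0,"z":1.5,"rx":0,"ry":0,"rz":0},
    {"jaw":1,"x":0,"y":0,"z":1.5,"rx":0,"ry":0,"rz":0},
    {"jaw":1,"x":0,"y":0,"z":0,"rx":0,"ry":0,"rz":0}
  ]
}}

```text
t: 1.9
ee_pos: [0.3817, -0.2854, 0.0991]
eef_rot: [-3.14, -0.055, 0.003]
force: [-0.1, 0.2, -0.2]
width: 0.0856
```

```bash
python3 -c "
from h import *
plan(.382,-.2853,.054,2)"
```

```text
t 1.90 pos [ 0.3817 -0.2854  0.0991] phi 2.00 tilt [-0.002   0.0016] w 0.0856 F [-0.1  0.2 -0.2] j6 0.83
rz total -0.0001 rows>= 1
after turn: x 0.03 y -0.01 z 4.51 cm; dist 4.5
```

Settled on target. Descend, close, lift a little.

Request:
{"op": "servo_tool", "data": {
  "increments": [
    {"jaw":1,"x":0,"y":0,"z":1.5,"rx":0,"ry":0,"rz":0},
    {"jaw":1,"x":0,"y":0,"z":1.5,"rx":0,"ry":0,"rz":0},
    {"jaw":1,"x":0,"y":0,"z":1.5,"rx":0,"ry":0,"rz":0},
    {"jaw":1,"x":0,"y":0,"z":0,"rx":0,"ry":0,"rz":0},
    {"jaw":0,"x":0,"y":0,"z":0,"rx":0,"ry":0,"rz":0},
    {"jaw":0,"x":0,"y":0,"z":0,"rx":0,"ry":0,"rz":0},
    {"jaw":0,"x":0,"y":0,"z":0,"rx":0,"ry":0,"rz":0},
    {"jaw":0,"x":0,"y":0,"z":0,"rx":0,"ry":0,"rz":0},
    {"jaw":0,"x":0,"y":0,"z":0,"rx":0,"ry":0,"rz":0},
    {"jaw":0,"x":0,"y":0,"z":0,"rx":0,"ry":0,"rz":0},
    {"jaw":0,"x":0,"y":0,"z":0,"rx":0,"ry":0,"rz":0},
    {"jaw":0,"x":0,"y":0,"z":0,"rx":0,"ry":0,"rz":0}
  ]
}}

```text
t: 3.1
ee_pos: [0.3828, -0.2858, 0.0557]
eef_rot: [3.141, 0.055, 0.001]
force: [-0.0, 1.9, 7.3]
width: 0.0144
```

```bash
python3 -c "
from h import *
plan(.4625,.0925,.16,2)"
```

```text
t 3.10 pos [ 0.3828 -0.2858  0.0557] phi 2.00 tilt [ 0.0004 -0.0003] w 0.0144 F [-0.   1.9  7.3] j6 0.83
rz total -0.0 rows>= 1
after turn: x 9.29 y -37.53 z -10.43 cm; dist 40.0
```

Request:
{"op": "servo_tool", "data": {
  "increments": [
    {"jaw":0,"x":0,"y":0,"z":-1,"rx":0,"ry":0,"rz":0},
    {"jaw":0,"x":0,"y":0,"z":-2,"rx":0,"ry":0,"rz":0},
    {"jaw":0,"x":0,"y":0,"z":-3,"rx":0,"ry":0,"rz":0},
    {"jaw":0,"x":0,"y":0,"z":-3,"rx":0,"ry":0,"rz":0},
    {"jaw":0,"x":0,"y":0,"z":-1.5,"rx":0,"ry":0,"rz":0},
    {"jaw":0,"x":0,"y":0,"z":0,"rx":0,"ry":0,"rz":0},
    {"jaw":0,"x":0,"y":0,"z":0,"rx":0,"ry":0,"rz":0}
  ]
}}

```text
t: 3.8
ee_pos: [0.3825, -0.2857, 0.1606]
eef_rot: [3.141, 0.055, 0.001]
force: [-1.0, 0.8, -0.6]
width: 0.0147
```

```bash
python3 -c "
from h import *
plan(.4625,.0925,.16,2)
cv2.imwrite('pics/s1.png',snapshot('side')[:,:,::-1])"
```

```text
t 3.80 pos [ 0.3825 -0.2857  0.1606] phi 2.00 tilt [ 0.0005 -0.0005] w 0.0147 F [-1.   0.8 -0.6] j6 0.83
rz total -0.0001 rows>= 1
after turn: x 9.31 y -37.52 z 0.06 cm; dist 38.7
```

View pics/s1.png

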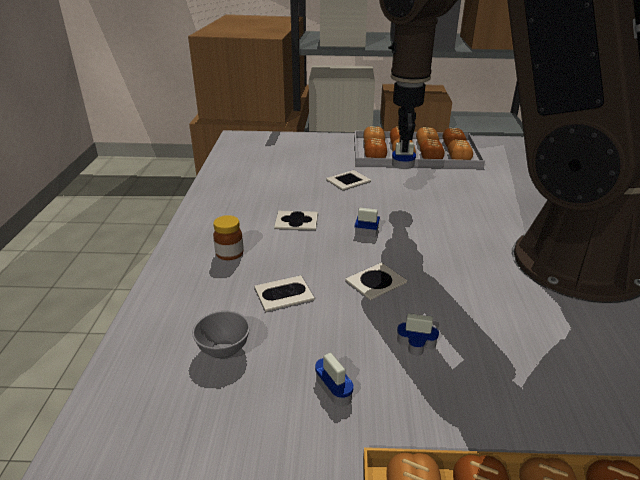

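The picture shows the round cutter lifted level in the jaws at about (404,155); everything else is unmoved. Carry it to its pad.

Request:
{"op": "servo_tool", "data": {
  "increments": [
    {"jaw":0,"x":0.5,"y":-2,"z":0,"rx":0,"ry":0,"rz":0},
    {"jaw":0,"x":0.8,"y":-3.2,"z":0,"rx":0,"ry":0,"rz":0},
    {"jaw":0,"x":0.8,"y":-3.2,"z":0,"rx":0,"ry":0,"rz":0},
    {"jaw":0,"x":0.8,"y":-3.2,"z":0,"rx":0,"ry":0,"rz":0},
    {"jaw":0,"x":0.8,"y":-3.2,"z":0,"rx":0,"ry":0,"rz":0},
    {"jaw":0,"x":0.8,"y":-3.2,"z":0,"rx":0,"ry":0,"rz":0},
    {"jaw":0,"x":0.8,"y":-3.2,"z":0,"rx":0,"ry":0,"rz":0},
    {"jaw":0,"x":0.8,"y":-3.2,"z":0,"rx":0,"ry":0,"rz":0},
    {"jaw":0,"x":0.8,"y":-3.2,"z":0,"rx":0,"ry":0,"rz":0},
    {"jaw":0,"x":0.8,"y":-3.2,"z":0,"rx":0,"ry":0,"rz":0},
    {"jaw":0,"x":0.8,"y":-3.2,"z":0,"rx":0,"ry":0,"rz":0},
    {"jaw":0,"x":0.5,"y":-2.2,"z":0,"rx":0,"ry":0,"rz":0},
    {"jaw":0,"x":0.31,"y":-1.32,"z":0,"rx":0,"ry":0,"rz":0},
    {"jaw":0,"x":0,"y":0,"z":3,"rx":0,"ry":0,"rz":0},
    {"jaw":0,"x":0,"y":0,"z":3,"rx":0,"ry":0,"rz":0},
    {"jaw":0,"x":0,"y":0,"z":2,"rx":0,"ry":0,"rz":0},
    {"jaw":0,"x":0,"y":0,"z":0,"rx":0,"ry":0,"rz":0},
    {"jaw":0,"x":0,"y":0,"z":0,"rx":0,"ry":0,"rz":0}
  ]
}}

```text
t: 5.65
ee_pos: [0.4621, 0.0921, 0.0801]
eef_rot: [3.141, 0.054, -0.003]
force: [-0.3, 0.6, 0.0]
width: 0.0149
```

```bash
python3 -c "
from h import *
plan(.4625,.0925,.0625,2)
cv2.imwrite('pics/s2.png',snapshot('side')[200:360,260:500,::-1].repeat(3,0).repeat(3,1))"
```

```text
t 5.65 pos [0.4621 0.0921 0.0801] phi 1.97 tilt [-0.0017 -0.0003] w 0.0149 F [-0.3  0.6  0. ] j6 1.67
rz total -0.0004 rows>= 1
after turn: x 0.04 y -0.04 z 1.76 cm; dist 1.8
```

View pics/s2.png

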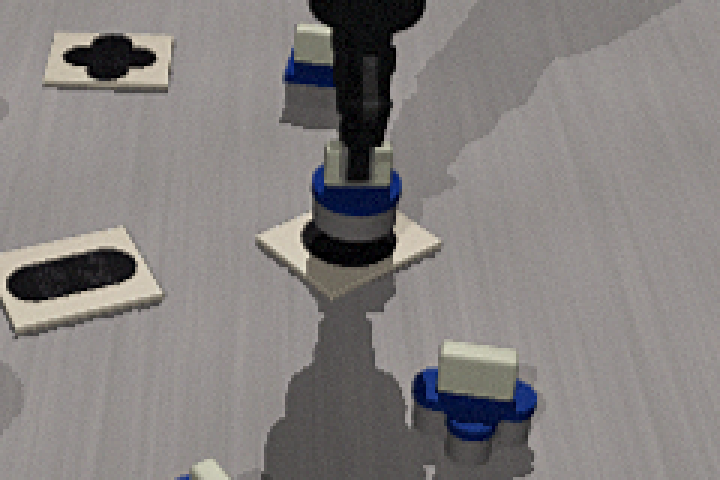

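The crop shows the round cutter level, just above its disc. Lower it.

Request:
{"op": "servo_tool", "data": {
  "increments": [
    {"jaw":0,"x":0.04,"y":-0.04,"z":1.0,"rx":0,"ry":0,"rz":0},
    {"jaw":0,"x":0,"y":0,"z":0.6,"rx":0,"ry":0,"rz":0},
    {"jaw":0,"x":0,"y":0,"z":0.1,"rx":0,"ry":0,"rz":0},
    {"jaw":0,"x":0,"y":0,"z":0,"rx":0,"ry":0,"rz":0}
  ]
}}

```text
t: 6.1
ee_pos: [0.4628, 0.0928, 0.0632]
eef_rot: [3.141, 0.055, -0.001]
force: [-0.8, 1.3, -1.7]
width: 0.0148
```

Request:
{"op": "servo_tool", "data": {
  "increments": [
    {"jaw":0,"x":0,"y":0,"z":0.1,"rx":0,"ry":0,"rz":0},
    {"jaw":0,"x":0,"y":0,"z":0.05,"rx":0,"ry":0,"rz":0},
    {"jaw":0,"x":0,"y":0,"z":0,"rx":0,"ry":0,"rz":0}
  ]
}}

```text
t: 6.4
ee_pos: [0.463, 0.0928, 0.0618]
eef_rot: [-3.141, -0.055, -0.0]
force: [1.2, 0.5, 0.1]
width: 0.0148
```

Request:
{"op": "servo_tool", "data": {
  "increments": [
    {"jaw":0.3,"x":0,"y":0,"z":0,"rx":0,"ry":0,"rz":0},
    {"jaw":0.6,"x":0,"y":0,"z":0,"rx":0,"ry":0,"rz":0},
    {"jaw":1,"x":0,"y":0,"z":0,"rx":0,"ry":0,"rz":0},
    {"jaw":1,"x":0,"y":0,"z":0,"rx":0,"ry":0,"rz":0},
    {"jaw":1,"x":0,"y":0,"z":0,"rx":0,"ry":0,"rz":0},
    {"jaw":1,"x":0,"y":0,"z":-2,"rx":0,"ry":0,"rz":0},
    {"jaw":1,"x":0,"y":0,"z":-3,"rx":0,"ry":0,"rz":0},
    {"jaw":1,"x":0,"y":0,"z":-4,"rx":0,"ry":0,"rz":0},
    {"jaw":1,"x":0,"y":0,"z":0,"rx":0,"ry":0,"rz":0}
  ]
}}

```text
t: 7.3
ee_pos: [0.4652, 0.0932, 0.1557]
eef_rot: [-3.14, -0.055, -0.01]
force: [-0.4, 0.4, -0.7]
width: 0.0855
```

```bash
python3 -c "
from h import *
plan(.5465,.3907,.12,123.1)"
```

```text
t 7.30 pos [0.4652 0.0932 0.1557] phi 1.99 tilt [0.0061 0.0008] w 0.0855 F [-0.4  0.4 -0.7] j6 1.67
rz total -2.1137 rows>= 16
after turn: x 20.48 y 23.06 z 3.57 cm; dist 31.0
```

Turn for the finger cutter (16 rows).

Request:
{"op": "servo_tool", "data": {
  "increments": [
    {"jaw":1,"x":0,"y":0,"z":0,"rx":0,"ry":0,"rz":-0.132},
    {"jaw":1,"x":0,"y":0,"z":0,"rx":0,"ry":0,"rz":-0.132},
    {"jaw":1,"x":0,"y":0,"z":0,"rx":0,"ry":0,"rz":-0.132},
    {"jaw":1,"x":0,"y":0,"z":0,"rx":0,"ry":0,"rz":-0.132},
    {"jaw":1,"x":0,"y":0,"z":0,"rx":0,"ry":0,"rz":-0.132},
    {"jaw":1,"x":0,"y":0,"z":0,"rx":0,"ry":0,"rz":-0.132},
    {"jaw":1,"x":0,"y":0,"z":0,"rx":0,"ry":0,"rz":-0.132},
    {"jaw":1,"x":0,"y":0,"z":0,"rx":0,"ry":0,"rz":-0.132},
    {"jaw":1,"x":0,"y":0,"z":0,"rx":0,"ry":0,"rz":-0.132},
    {"jaw":1,"x":0,"y":0,"z":0,"rx":0,"ry":0,"rz":-0.132},
    {"jaw":1,"x":0,"y":0,"z":0,"rx":0,"ry":0,"rz":-0.132},
    {"jaw":1,"x":0,"y":0,"z":0,"rx":0,"ry":0,"rz":-0.132},
    {"jaw":1,"x":0,"y":0,"z":0,"rx":0,"ry":0,"rz":-0.132},
    {"jaw":1,"x":0,"y":0,"z":0,"rx":0,"ry":0,"rz":-0.132},
    {"jaw":1,"x":0,"y":0,"z":0,"rx":0,"ry":0,"rz":-0.132},
    {"jaw":1,"x":0,"y":0,"z":0,"rx":0,"ry":0,"rz":-0.132},
    {"jaw":1,"x":0,"y":0,"z":0,"rx":0,"ry":0,"rz":0},
    {"jaw":1,"x":0,"y":0,"z":0,"rx":0,"ry":0,"rz":0}
  ]
}}

```text
t: 9.1
ee_pos: [0.4629, 0.0929, 0.1516]
eef_rot: [-1.505, -2.758, 0.0]
force: [0.8, -0.6, 0.4]
width: 0.0853
```

```bash
python3 -c "
from h import *
plan(.5465,.3907,.12,123.1)
cv2.imwrite('pics/t2.png',snapshot('top')[...,::-1]);cv2.imwrite('pics/s3.png',snapshot('side')[200:360,260:500,::-1].repeat(3,0).repeat(3,1))"
```

```text
t 9.10 pos [0.4629 0.0929 0.1516] phi 122.77 tilt [-0.0002  0.    ] w 0.0853 F [ 0.8 -0.6  0.4] j6 -0.44
rz total -0.0058 rows>= 1
after turn: x 20.38 y 23.27 z 3.16 cm; dist 31.1
```

View pics/s3.png

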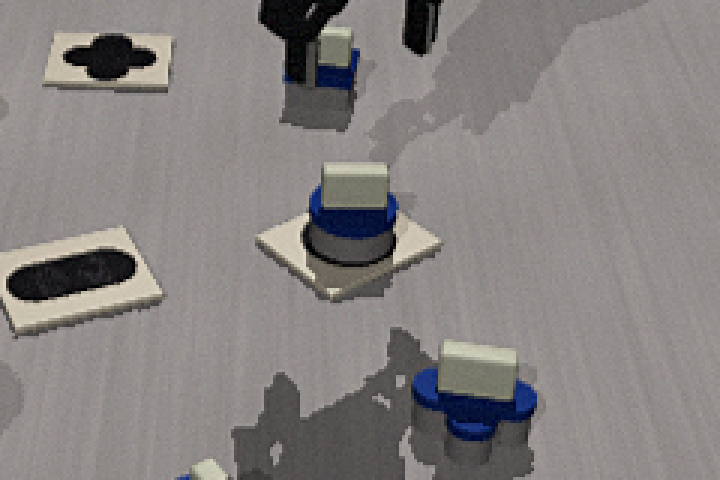

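The round cutter stands on its disc with an even black rim. On to the finger cutter.

Request:
{"op": "servo_tool", "data": {
  "increments": [
    {"jaw":1,"x":2.04,"y":2.33,"z":0,"rx":0,"ry":0,"rz":-0.006},
    {"jaw":1,"x":2.04,"y":2.33,"z":0,"rx":0,"ry":0,"rz":0},
    {"jaw":1,"x":2.04,"y":2.33,"z":0,"rx":0,"ry":0,"rz":0},
    {"jaw":1,"x":2.04,"y":2.33,"z":0,"rx":0,"ry":0,"rz":0},
    {"jaw":1,"x":2.04,"y":2.33,"z":0,"rx":0,"ry":0,"rz":0},
    {"jaw":1,"x":2.04,"y":2.33,"z":0,"rx":0,"ry":0,"rz":0},
    {"jaw":1,"x":2.04,"y":2.33,"z":0,"rx":0,"ry":0,"rz":0},
    {"jaw":1,"x":2.04,"y":2.33,"z":0,"rx":0,"ry":0,"rz":0},
    {"jaw":1,"x":2.04,"y":2.33,"z":0,"rx":0,"ry":0,"rz":0},
    {"jaw":1,"x":2.04,"y":2.33,"z":0,"rx":0,"ry":0,"rz":0},
    {"jaw":1,"x":0,"y":0,"z":2,"rx":0,"ry":0,"rz":0},
    {"jaw":1,"x":0,"y":0,"z":2,"rx":0,"ry":0,"rz":0},
    {"jaw":1,"x":0,"y":0,"z":1,"rx":0,"ry":0,"rz":0},
    {"jaw":1,"x":0,"y":0,"z":0,"rx":0,"ry":0,"rz":0},
    {"jaw":1,"x":0,"y":0,"z":0,"rx":0,"ry":0,"rz":0}
  ]
}}

```text
t: 10.7
ee_pos: [0.5459, 0.3912, 0.1022]
eef_rot: [1.492, 2.765, 0.0]
force: [0.4, -0.0, 0.1]
width: 0.0851
```

```bash
python3 -c "
from h import *
plan(.5465,.3907,.056,123.1)"
```

```text
t 10.70 pos [0.5459 0.3912 0.1022] phi 123.29 tilt [0.0002 0.0001] w 0.0851 F [ 0.4 -0.   0.1] j6 -0.00
rz total 0.0033 rows>= 1
after turn: x -0.08 y 0.02 z 4.62 cm; dist 4.6
```

Request:
{"op": "servo_tool", "data": {
  "increments": [
    {"jaw":1,"x":-0.08,"y":0,"z":1.6,"rx":0,"ry":0,"rz":0},
    {"jaw":1,"x":0,"y":0,"z":1.5,"rx":0,"ry":0,"rz":0},
    {"jaw":1,"x":0,"y":0,"z":1.5,"rx":0,"ry":0,"rz":0},
    {"jaw":1,"x":0,"y":0,"z":0,"rx":0,"ry":0,"rz":0},
    {"jaw":0,"x":0,"y":0,"z":0,"rx":0,"ry":0,"rz":0},
    {"jaw":0,"x":0,"y":0,"z":0,"rx":0,"ry":0,"rz":0},
    {"jaw":0,"x":0,"y":0,"z":0,"rx":0,"ry":0,"rz":0},
    {"jaw":0,"x":0,"y":0,"z":0,"rx":0,"ry":0,"rz":0},
    {"jaw":0,"x":0,"y":0,"z":0,"rx":0,"ry":0,"rz":0},
    {"jaw":0,"x":0,"y":0,"z":0,"rx":0,"ry":0,"rz":0},
    {"jaw":0,"x":0,"y":0,"z":0,"rx":0,"ry":0,"rz":0},
    {"jaw":0,"x":0,"y":0,"z":0,"rx":0,"ry":0,"rz":0}
  ]
}}

```text
t: 11.9
ee_pos: [0.5463, 0.3908, 0.0563]
eef_rot: [1.491, 2.765, 0.001]
force: [0.3, 0.3, 5.8]
width: 0.0149
```

Request:
{"op": "servo_tool", "data": {
  "increments": [
    {"jaw":0,"x":0,"y":0,"z":-1,"rx":0,"ry":0,"rz":0},
    {"jaw":0,"x":0,"y":0,"z":-2,"rx":0,"ry":0,"rz":0},
    {"jaw":0,"x":0,"y":0,"z":-3,"rx":0,"ry":0,"rz":0},
    {"jaw":0,"x":0,"y":0,"z":-3,"rx":0,"ry":0,"rz":0},
    {"jaw":0,"x":0,"y":0,"z":-1.5,"rx":0,"ry":0,"rz":0},
    {"jaw":0,"x":0,"y":0,"z":0,"rx":0,"ry":0,"rz":0},
    {"jaw":0,"x":0,"y":0,"z":0,"rx":0,"ry":0,"rz":0}
  ]
}}

```text
t: 12.6
ee_pos: [0.5457, 0.3904, 0.1602]
eef_rot: [-1.491, -2.765, 0.001]
force: [0.4, 0.6, -1.7]
width: 0.0148
```

```bash
python3 -c "
from h import *
plan(.655,.1435,.09,203.5)"
```

```text
t 12.60 pos [0.5457 0.3904 0.1602] phi 123.34 tilt [-0.0004 -0.0003] w 0.0148 F [ 0.4  0.6 -1.7] j6 -0.01
rz total -1.399 rows>= 10
after turn: x -0.17 y -27.00 z 7.02 cm; dist 27.9
```

Request:
{"op": "servo_tool", "data": {
  "increments": [
    {"jaw":0,"x":0,"y":0,"z":0,"rx":0,"ry":0,"rz":-0.1165},
    {"jaw":0,"x":0,"y":0,"z":0,"rx":0,"ry":0,"rz":-0.1166},
    {"jaw":0,"x":0,"y":0,"z":0,"rx":0,"ry":0,"rz":-0.1166},
    {"jaw":0,"x":0,"y":0,"z":0,"rx":0,"ry":0,"rz":-0.1166},
    {"jaw":0,"x":0,"y":0,"z":0,"rx":0,"ry":0,"rz":-0.1166},
    {"jaw":0,"x":0,"y":0,"z":0,"rx":0,"ry":0,"rz":-0.1166},
    {"jaw":0,"x":0,"y":0,"z":0,"rx":0,"ry":0,"rz":-0.1166},
    {"jaw":0,"x":0,"y":0,"z":0,"rx":0,"ry":0,"rz":-0.1166},
    {"jaw":0,"x":0,"y":0,"z":0,"rx":0,"ry":0,"rz":-0.1166},
    {"jaw":0,"x":0,"y":0,"z":0,"rx":0,"ry":0,"rz":-0.1166},
    {"jaw":0,"x":0,"y":0,"z":0,"rx":0,"ry":0,"rz":-0.1166},
    {"jaw":0,"x":0,"y":0,"z":0,"rx":0,"ry":0,"rz":-0.1166},
    {"jaw":0,"x":0,"y":0,"z":0,"rx":0,"ry":0,"rz":0}
  ]
}}

```text
t: 13.9
ee_pos: [0.5453, 0.3901, 0.1588]
eef_rot: [0.643, -3.072, 0.002]
force: [-0.9, 0.0, -1.1]
width: 0.0146
```

Request:
{"op": "servo_tool", "data": {
  "increments": [
    {"jaw":0,"x":0,"y":-1.5,"z":0,"rx":0,"ry":0,"rz":0},
    {"jaw":0,"x":0,"y":-3,"z":0,"rx":0,"ry":0,"rz":0},
    {"jaw":0,"x":0,"y":-3,"z":0,"rx":0,"ry":0,"rz":0},
    {"jaw":0,"x":0,"y":-3,"z":0,"rx":0,"ry":0,"rz":0},
    {"jaw":0,"x":0,"y":-3,"z":0,"rx":0,"ry":0,"rz":0},
    {"jaw":0,"x":0,"y":-3,"z":0,"rx":0,"ry":0,"rz":0},
    {"jaw":0,"x":0,"y":-3,"z":0,"rx":0,"ry":0,"rz":0},
    {"jaw":0,"x":0,"y":-3,"z":0,"rx":0,"ry":0,"rz":0},
    {"jaw":0,"x":0,"y":-3,"z":0,"rx":0,"ry":0,"rz":0},
    {"jaw":0,"x":-0.17,"y":-1.5,"z":1,"rx":0,"ry":0,"rz":0},
    {"jaw":0,"x":0,"y":0,"z":3,"rx":0,"ry":0,"rz":0},
    {"jaw":0,"x":0,"y":0,"z":3,"rx":0,"ry":0,"rz":0},
    {"jaw":0,"x":0,"y":0,"z":0,"rx":0,"ry":0,"rz":0},
    {"jaw":0,"x":0,"y":0,"z":0,"rx":0,"ry":0,"rz":0}
  ]
}}

```text
t: 15.3
ee_pos: [0.6548, 0.1436, 0.0902]
eef_rot: [0.638, -3.074, -0.0]
force: [0.5, 0.2, -0.8]
width: 0.0147
```

```bash
python3 -c "
from h import *
plan(.655,.1435,.063,203.5)
cv2.imwrite('pics/s4.png',snapshot('side')[220:380,180:420,::-1].repeat(3,0).repeat(3,1))"
```

```text
t 15.30 pos [0.6548 0.1436 0.0902] phi -156.56 tilt [-0.0019 -0.0003] w 0.0147 F [ 0.5  0.2 -0.8] j6 -1.81
rz total -0.0011 rows>= 1
after turn: x -0.02 y -0.02 z 2.72 cm; dist 2.7
```

View pics/s4.png

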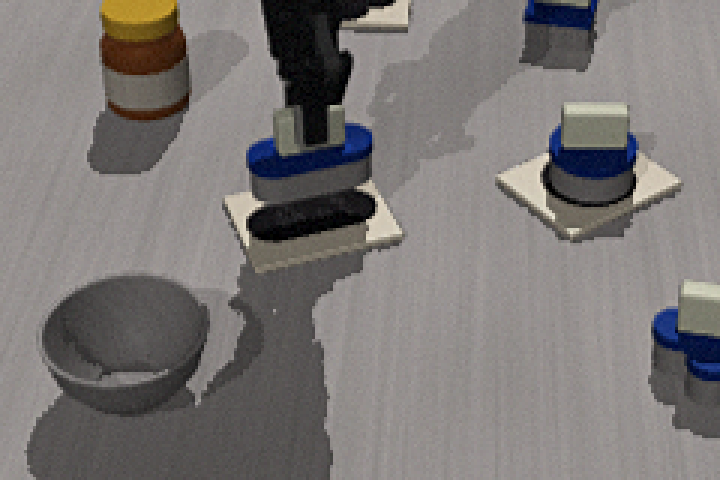

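The finger cutter hangs level and aligned over its outline. Lower and release.

Request:
{"op": "servo_tool", "data": {
  "increments": [
    {"jaw":0,"x":0,"y":0,"z":1.2,"rx":0,"ry":0,"rz":0},
    {"jaw":0,"x":0,"y":0,"z":1.0,"rx":0,"ry":0,"rz":0},
    {"jaw":0,"x":0,"y":0,"z":0.4,"rx":0,"ry":0,"rz":0},
    {"jaw":0,"x":0,"y":0,"z":0.1,"rx":0,"ry":0,"rz":0},
    {"jaw":0,"x":0,"y":0,"z":0.1,"rx":0,"ry":0,"rz":0},
    {"jaw":0,"x":0,"y":0,"z":0,"rx":0,"ry":0,"rz":0},
    {"jaw":0,"x":0,"y":0,"z":0,"rx":0,"ry":0,"rz":0}
  ]
}}

```text
t: 16.05
ee_pos: [0.6555, 0.1438, 0.0631]
eef_rot: [-0.64, 3.075, 0.0]
force: [0.2, 0.3, -1.3]
width: 0.0146
```

Request:
{"op": "servo_tool", "data": {
  "increments": [
    {"jaw":0.3,"x":0,"y":0,"z":0,"rx":0,"ry":0,"rz":0},
    {"jaw":0.6,"x":0,"y":0,"z":0,"rx":0,"ry":0,"rz":0},
    {"jaw":1,"x":0,"y":0,"z":0,"rx":0,"ry":0,"rz":0},
    {"jaw":1,"x":0,"y":0,"z":0,"rx":0,"ry":0,"rz":0},
    {"jaw":1,"x":0,"y":0,"z":0,"rx":0,"ry":0,"rz":0},
    {"jaw":1,"x":0,"y":0,"z":-2,"rx":0,"ry":0,"rz":0},
    {"jaw":1,"x":0,"y":0,"z":-3,"rx":0,"ry":0,"rz":0},
    {"jaw":1,"x":0,"y":0,"z":-4,"rx":0,"ry":0,"rz":0},
    {"jaw":1,"x":0,"y":0,"z":0,"rx":0,"ry":0,"rz":0},
    {"jaw":1,"x":0,"y":0,"z":0,"rx":0,"ry":0,"rz":0}
  ]
}}

```text
t: 17.05
ee_pos: [0.6559, 0.1438, 0.1539]
eef_rot: [-0.64, 3.074, -0.0]
force: [-0.1, -0.2, -0.1]
width: 0.0854
```

```bash
python3 -c "
from h import *
plan(.3973,.2755,.12,169.9)
cv2.imwrite('pics/s5.png',snapshot('side')[220:380,180:420,::-1].repeat(3,0).repeat(3,1))"
```

```text
t 17.05 pos [0.6559 0.1438 0.1539] phi -156.49 tilt [0.0022 0.0004] w 0.0854 F [-0.1 -0.2 -0.1] j6 -1.81
rz total 0.5866 rows>= 5
after turn: x 27.77 y 8.43 z 3.39 cm; dist 29.2
```

View pics/s5.png

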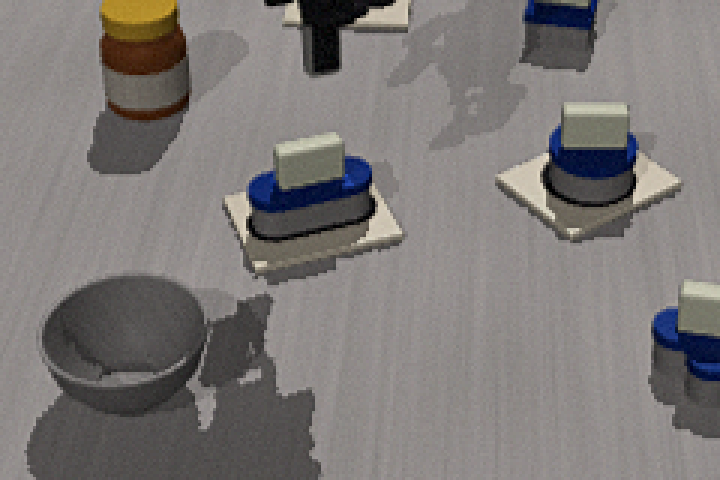

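Finger cutter is down with an even rim. Now the flower.

Request:
{"op": "servo_tool", "data": {
  "increments": [
    {"jaw":1,"x":0,"y":0,"z":0,"rx":0,"ry":0,"rz":0.1173},
    {"jaw":1,"x":0,"y":0,"z":0,"rx":0,"ry":0,"rz":0.1173},
    {"jaw":1,"x":0,"y":0,"z":0,"rx":0,"ry":0,"rz":0.1173},
    {"jaw":1,"x":0,"y":0,"z":0,"rx":0,"ry":0,"rz":0.1173},
    {"jaw":1,"x":0,"y":0,"z":0,"rx":0,"ry":0,"rz":0.1173},
    {"jaw":1,"x":2.78,"y":0.84,"z":0,"rx":0,"ry":0,"rz":0},
    {"jaw":1,"x":2.78,"y":0.84,"z":0,"rx":0,"ry":0,"rz":0},
    {"jaw":1,"x":2.78,"y":0.84,"z":0,"rx":0,"ry":0,"rz":0},
    {"jaw":1,"x":2.78,"y":0.84,"z":0,"rx":0,"ry":0,"rz":0},
    {"jaw":1,"x":2.78,"y":0.84,"z":0,"rx":0,"ry":0,"rz":0},
    {"jaw":1,"x":2.78,"y":0.84,"z":0,"rx":0,"ry":0,"rz":0},
    {"jaw":1,"x":2.78,"y":0.84,"z":0,"rx":0,"ry":0,"rz":0},
    {"jaw":1,"x":2.78,"y":0.84,"z":0,"rx":0,"ry":0,"rz":0},
    {"jaw":1,"x":2.78,"y":0.84,"z":0,"rx":0,"ry":0,"rz":0},
    {"jaw":1,"x":2.75,"y":0.84,"z":0,"rx":0,"ry":0,"rz":0},
    {"jaw":1,"x":0,"y":0,"z":2,"rx":0,"ry":0,"rz":0},
    {"jaw":1,"x":0,"y":0,"z":2,"rx":0,"ry":0,"rz":0},
    {"jaw":1,"x":0,"y":0,"z":1,"rx":0,"ry":0,"rz":0},
    {"jaw":1,"x":0,"y":0,"z":0,"rx":0,"ry":0,"rz":0},
    {"jaw":1,"x":0,"y":0,"z":0,"rx":0,"ry":0,"rz":0}
  ]
}}

```text
t: 19.1
ee_pos: [0.3966, 0.2749, 0.1027]
eef_rot: [-0.277, -3.129, 0.001]
force: [0.8, -0.2, 0.1]
width: 0.0854
```

```bash
python3 -c "
from h import *
plan(.3973,.2755,.056,169.9)"
```

```text
t 19.10 pos [0.3966 0.2749 0.1027] phi 169.89 tilt [-0.0008 -0.0005] w 0.0854 F [ 0.8 -0.2  0.1] j6 -0.85
rz total -0.0002 rows>= 1
after turn: x -0.06 y 0.07 z 4.67 cm; dist 4.7
```

Request:
{"op": "servo_tool", "data": {
  "increments": [
    {"jaw":1,"x":-0.06,"y":0.05,"z":1.6,"rx":0,"ry":0,"rz":0},
    {"jaw":1,"x":0,"y":0,"z":1.5,"rx":0,"ry":0,"rz":0},
    {"jaw":1,"x":0,"y":0,"z":1.5,"rx":0,"ry":0,"rz":0},
    {"jaw":1,"x":0,"y":0,"z":0,"rx":0,"ry":0,"rz":0},
    {"jaw":0,"x":0,"y":0,"z":0,"rx":0,"ry":0,"rz":0},
    {"jaw":0,"x":0,"y":0,"z":0,"rx":0,"ry":0,"rz":0},
    {"jaw":0,"x":0,"y":0,"z":0,"rx":0,"ry":0,"rz":0},
    {"jaw":0,"x":0,"y":0,"z":0,"rx":0,"ry":0,"rz":0},
    {"jaw":0,"x":0,"y":0,"z":0,"rx":0,"ry":0,"rz":0},
    {"jaw":0,"x":0,"y":0,"z":0,"rx":0,"ry":0,"rz":0},
    {"jaw":0,"x":0,"y":0,"z":0,"rx":0,"ry":0,"rz":0},
    {"jaw":0,"x":0,"y":0,"z":0,"rx":0,"ry":0,"rz":0}
  ]
}}

```text
t: 20.3
ee_pos: [0.3976, 0.2757, 0.0572]
eef_rot: [0.276, 3.129, 0.001]
force: [0.0, 0.5, 7.2]
width: 0.0147
```

Request:
{"op": "servo_tool", "data": {
  "increments": [
    {"jaw":0,"x":0,"y":0,"z":-1,"rx":0,"ry":0,"rz":0},
    {"jaw":0,"x":0,"y":0,"z":-2,"rx":0,"ry":0,"rz":0},
    {"jaw":0,"x":0,"y":0,"z":-3,"rx":0,"ry":0,"rz":0},
    {"jaw":0,"x":0,"y":0,"z":-3,"rx":0,"ry":0,"rz":0},
    {"jaw":0,"x":0,"y":0,"z":-3,"rx":0,"ry":0,"rz":0},
    {"jaw":0,"x":0,"y":0,"z":-1.5,"rx":0,"ry":0,"rz":0},
    {"jaw":0,"x":0,"y":0,"z":0,"rx":0,"ry":0,"rz":0},
    {"jaw":0,"x":0,"y":0,"z":0,"rx":0,"ry":0,"rz":0}
  ]
}}

```text
t: 21.1
ee_pos: [0.3971, 0.2754, 0.1918]
eef_rot: [0.276, 3.129, 0.0]
force: [-1.5, -0.1, -1.5]
width: 0.0151
```

```bash
python3 -c "
from h import *
plan(.6547,-.1575,.19,179)"
```

```text
t 21.10 pos [0.3971 0.2754 0.1918] phi 169.90 tilt [0.0002 0.0002] w 0.0151 F [-1.5 -0.1 -1.5] j6 -0.85
rz total -0.1588 rows>= 2
after turn: x -26.51 y -42.83 z 0.18 cm; dist 50.4
```

Request:
{"op": "servo_tool", "data": {
  "increments": [
    {"jaw":0,"x":0,"y":0,"z":0,"rx":0,"ry":0,"rz":-0.0794},
    {"jaw":0,"x":0,"y":0,"z":0,"rx":0,"ry":0,"rz":-0.0794},
    {"jaw":0,"x":-0.9,"y":-1.45,"z":0,"rx":0,"ry":0,"rz":0},
    {"jaw":0,"x":-1.87,"y":-3.02,"z":0,"rx":0,"ry":0,"rz":0},
    {"jaw":0,"x":-1.87,"y":-3.02,"z":0,"rx":0,"ry":0,"rz":0},
    {"jaw":0,"x":-1.87,"y":-3.02,"z":0,"rx":0,"ry":0,"rz":0},
    {"jaw":0,"x":-1.87,"y":-3.02,"z":0,"rx":0,"ry":0,"rz":0},
    {"jaw":0,"x":-1.87,"y":-3.02,"z":0,"rx":0,"ry":0,"rz":0},
    {"jaw":0,"x":-1.87,"y":-3.02,"z":0,"rx":0,"ry":0,"rz":0},
    {"jaw":0,"x":-1.87,"y":-3.02,"z":0,"rx":0,"ry":0,"rz":0},
    {"jaw":0,"x":-1.87,"y":-3.02,"z":0,"rx":0,"ry":0,"rz":0},
    {"jaw":0,"x":-1.87,"y":-3.02,"z":0,"rx":0,"ry":0,"rz":0},
    {"jaw":0,"x":-1.87,"y":-3.02,"z":0,"rx":0,"ry":0,"rz":0},
    {"jaw":0,"x":-1.87,"y":-3.02,"z":0,"rx":0,"ry":0,"rz":0},
    {"jaw":0,"x":-1.87,"y":-3.02,"z":0,"rx":0,"ry":0,"rz":0},
    {"jaw":0,"x":-1.87,"y":-3.02,"z":0,"rx":0,"ry":0,"rz":0},
    {"jaw":0,"x":-1.3,"y":-2.12,"z":0,"rx":0,"ry":0,"rz":0},
    {"jaw":0,"x":0,"y":0,"z":3,"rx":0,"ry":0,"rz":0},
    {"jaw":0,"x":0,"y":0,"z":3,"rx":0,"ry":0,"rz":0},
    {"jaw":0,"x":0,"y":0,"z":0,"rx":0,"ry":0,"rz":0}
  ]
}}

```text
t: 23.1
ee_pos: [0.6515, -0.1567, 0.1262]
eef_rot: [-0.028, -3.133, -0.004]
force: [-0.4, 0.2, -2.9]
width: 0.0148
```

Request:
{"op": "servo_tool", "data": {
  "increments": [
    {"jaw":0,"x":0,"y":0,"z":2,"rx":0,"ry":0,"rz":0},
    {"jaw":0,"x":0,"y":0,"z":1.5,"rx":0,"ry":0,"rz":0},
    {"jaw":0,"x":0,"y":0,"z":0,"rx":0,"ry":0,"rz":0},
    {"jaw":0,"x":0,"y":0,"z":0,"rx":0,"ry":0,"rz":0}
  ]
}}

```text
t: 23.5
ee_pos: [0.6549, -0.1572, 0.097]
eef_rot: [-0.027, -3.141, -0.0]
force: [0.9, 0.2, -2.1]
width: 0.015
```

```bash
python3 -c "
from h import *
plan(.6547,-.1575,.064,179)
cv2.imwrite('pics/s6.png',snapshot('side')[140:300,180:420,::-1].repeat(3,0).repeat(3,1))"
```

```text
t 23.50 pos [ 0.6549 -0.1572  0.097 ] phi 179.02 tilt [-0.0005  0.0001] w 0.0150 F [ 0.9  0.2 -2.1] j6 -1.83
rz total 0.0003 rows>= 1
after turn: x 0.02 y -0.03 z 3.30 cm; dist 3.3
```

View pics/s6.png

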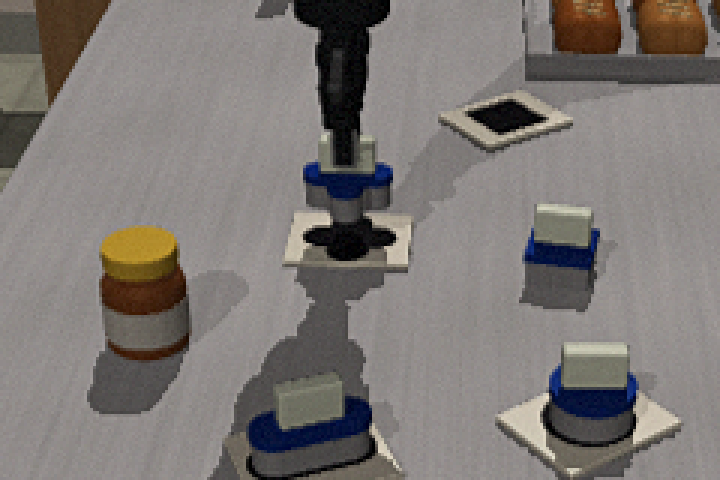

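The flower cutter hangs level and aligned over its pad. Lower and release.

Request:
{"op": "servo_tool", "data": {
  "increments": [
    {"jaw":0,"x":0,"y":0,"z":1.4,"rx":0,"ry":0,"rz":0},
    {"jaw":0,"x":0,"y":0,"z":1.2,"rx":0,"ry":0,"rz":0},
    {"jaw":0,"x":0,"y":0,"z":0.6,"rx":0,"ry":0,"rz":0},
    {"jaw":0,"x":0,"y":0,"z":0.1,"rx":0,"ry":0,"rz":0},
    {"jaw":0,"x":0,"y":0,"z":0.05,"rx":0,"ry":0,"rz":0},
    {"jaw":0,"x":0,"y":0,"z":0,"rx":0,"ry":0,"rz":0},
    {"jaw":0,"x":0,"y":0,"z":0,"rx":0,"ry":0,"rz":0}
  ]
}}

```text
t: 24.25
ee_pos: [0.6543, -0.157, 0.0631]
eef_rot: [-0.027, -3.14, -0.001]
force: [-3.5, 3.0, 6.0]
width: 0.0147
```

Request:
{"op": "servo_tool", "data": {
  "increments": [
    {"jaw":0.3,"x":0,"y":0,"z":0,"rx":0,"ry":0,"rz":0},
    {"jaw":0.6,"x":0,"y":0,"z":0,"rx":0,"ry":0,"rz":0},
    {"jaw":1,"x":0,"y":0,"z":0,"rx":0,"ry":0,"rz":0},
    {"jaw":1,"x":0,"y":0,"z":0,"rx":0,"ry":0,"rz":0},
    {"jaw":1,"x":0,"y":0,"z":0,"rx":0,"ry":0,"rz":0},
    {"jaw":1,"x":0,"y":0,"z":-2,"rx":0,"ry":0,"rz":0},
    {"jaw":1,"x":0,"y":0,"z":-3,"rx":0,"ry":0,"rz":0},
    {"jaw":1,"x":0,"y":0,"z":-4,"rx":0,"ry":0,"rz":0},
    {"jaw":1,"x":0,"y":0,"z":0,"rx":0,"ry":0,"rz":0},
    {"jaw":1,"x":0,"y":0,"z":0,"rx":0,"ry":0,"rz":0}
  ]
}}

```text
t: 25.25
ee_pos: [0.6556, -0.1576, 0.1544]
eef_rot: [0.027, 3.139, -0.001]
force: [-0.9, 0.5, -0.5]
width: 0.0855
```

```bash
python3 -c "
from h import *
plan(.4768,-.1173,.12,169.6)"
```

```text
t 25.25 pos [ 0.6556 -0.1576  0.1544] phi 179.00 tilt [ 0.0022 -0.0006] w 0.0855 F [-0.9  0.5 -0.5] j6 -1.83
rz total 0.1641 rows>= 2
after turn: x 18.31 y 0.73 z 3.44 cm; dist 18.6
```

Request:
{"op": "servo_tool", "data": {
  "increments": [
    {"jaw":1,"x":0,"y":0,"z":0,"rx":0,"ry":0,"rz":0.082},
    {"jaw":1,"x":0,"y":0,"z":0,"rx":0,"ry":0,"rz":0.082},
    {"jaw":1,"x":2.6,"y":0.1,"z":0,"rx":0,"ry":0,"rz":0},
    {"jaw":1,"x":2.6,"y":0.1,"z":0,"rx":0,"ry":0,"rz":0},
    {"jaw":1,"x":2.6,"y":0.1,"z":0,"rx":0,"ry":0,"rz":0},
    {"jaw":1,"x":2.6,"y":0.1,"z":0,"rx":0,"ry":0,"rz":0},
    {"jaw":1,"x":2.6,"y":0.1,"z":0,"rx":0,"ry":0,"rz":0},
    {"jaw":1,"x":2.6,"y":0.1,"z":0,"rx":0,"ry":0,"rz":0},
    {"jaw":1,"x":2.6,"y":0.1,"z":0,"rx":0,"ry":0,"rz":0},
    {"jaw":1,"x":0,"y":0,"z":2,"rx":0,"ry":0,"rz":0},
    {"jaw":1,"x":0,"y":0,"z":2,"rx":0,"ry":0,"rz":0},
    {"jaw":1,"x":0,"y":0,"z":1,"rx":0,"ry":0,"rz":0},
    {"jaw":1,"x":0,"y":0,"z":0,"rx":0,"ry":0,"rz":0},
    {"jaw":1,"x":0,"y":0,"z":0,"rx":0,"ry":0,"rz":0}
  ]
}}

```text
t: 26.65
ee_pos: [0.4771, -0.1176, 0.1032]
eef_rot: [-0.284, -3.128, -0.0]
force: [0.5, -0.4, 0.3]
width: 0.0854
```

```bash
python3 -c "
from h import *
plan(.4768,-.1173,.056,169.6)
cv2.imwrite('pics/s7.png',snapshot('side')[140:300,180:420,::-1].repeat(3,0).repeat(3,1))"
```

```text
t 26.65 pos [ 0.4771 -0.1176  0.1032] phi 169.61 tilt [-0.0009  0.0003] w 0.0854 F [ 0.5 -0.4  0.3] j6 -1.69
rz total 0.0002 rows>= 1
after turn: x 0.04 y 0.03 z 4.72 cm; dist 4.7
```

View pics/s7.png

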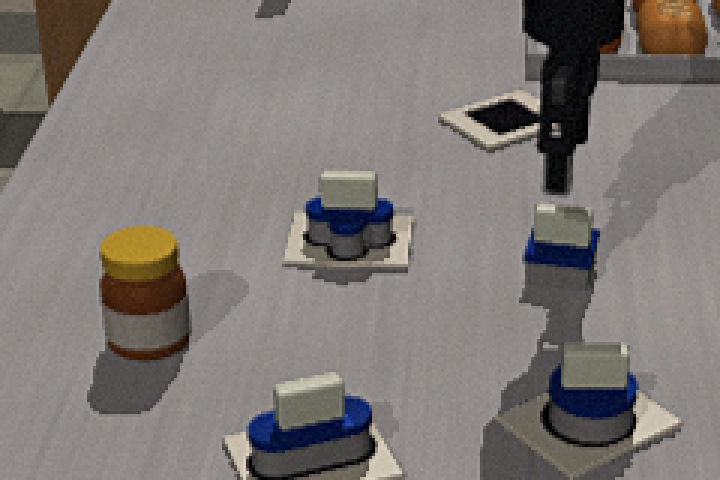

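The flower sits on its outline; the gripper is over the square cutter.

Request:
{"op": "servo_tool", "data": {
  "increments": [
    {"jaw":1,"x":0,"y":0,"z":1.7,"rx":0,"ry":0,"rz":0},
    {"jaw":1,"x":0,"y":0,"z":1.5,"rx":0,"ry":0,"rz":0},
    {"jaw":1,"x":0,"y":0,"z":1.5,"rx":0,"ry":0,"rz":0},
    {"jaw":1,"x":0,"y":0,"z":0,"rx":0,"ry":0,"rz":0},
    {"jaw":0,"x":0,"y":0,"z":0,"rx":0,"ry":0,"rz":0},
    {"jaw":0,"x":0,"y":0,"z":0,"rx":0,"ry":0,"rz":0},
    {"jaw":0,"x":0,"y":0,"z":0,"rx":0,"ry":0,"rz":0},
    {"jaw":0,"x":0,"y":0,"z":0,"rx":0,"ry":0,"rz":0},
    {"jaw":0,"x":0,"y":0,"z":0,"rx":0,"ry":0,"rz":0},
    {"jaw":0,"x":0,"y":0,"z":0,"rx":0,"ry":0,"rz":0},
    {"jaw":0,"x":0,"y":0,"z":0,"rx":0,"ry":0,"rz":0},
    {"jaw":0,"x":0,"y":0,"z":0,"rx":0,"ry":0,"rz":0}
  ]
}}

```text
t: 27.9
ee_pos: [0.4774, -0.1177, 0.0567]
eef_rot: [0.285, 3.128, -0.0]
force: [-0.4, 1.1, 7.9]
width: 0.0149
```

Request:
{"op": "servo_tool", "data": {
  "increments": [
    {"jaw":0,"x":0,"y":0,"z":-1,"rx":0,"ry":0,"rz":0},
    {"jaw":0,"x":0,"y":0,"z":-2,"rx":0,"ry":0,"rz":0},
    {"jaw":0,"x":0,"y":0,"z":-3,"rx":0,"ry":0,"rz":0},
    {"jaw":0,"x":0,"y":0,"z":-3,"rx":0,"ry":0,"rz":0},
    {"jaw":0,"x":0,"y":0,"z":-1.5,"rx":0,"ry":0,"rz":0},
    {"jaw":0,"x":0,"y":0,"z":0,"rx":0,"ry":0,"rz":0},
    {"jaw":0,"x":0,"y":0,"z":0,"rx":0,"ry":0,"rz":0}
  ]
}}

```text
t: 28.6
ee_pos: [0.4771, -0.1176, 0.1615]
eef_rot: [0.285, 3.128, -0.0]
force: [0.6, 0.6, -1.7]
width: 0.0148
```

```bash
python3 -c "
from h import *
plan(.5226,-.4020,.1,127.4)"
```

```text
t 28.60 pos [ 0.4771 -0.1176  0.1615] phi 169.60 tilt [ 0.0006 -0.0002] w 0.0148 F [ 0.6  0.6 -1.7] j6 -1.69
rz total 0.7366 rows>= 6
after turn: x -25.35 y -13.66 z 6.15 cm; dist 29.4
```

Request:
{"op": "servo_tool", "data": {
  "increments": [
    {"jaw":0,"x":0,"y":0,"z":0,"rx":0,"ry":0,"rz":0.1052},
    {"jaw":0,"x":0,"y":0,"z":0,"rx":0,"ry":0,"rz":0.1052},
    {"jaw":0,"x":0,"y":0,"z":0,"rx":0,"ry":0,"rz":0.1052},
    {"jaw":0,"x":0,"y":0,"z":0,"rx":0,"ry":0,"rz":0.1052},
    {"jaw":0,"x":0,"y":0,"z":0,"rx":0,"ry":0,"rz":0.1052},
    {"jaw":0,"x":0,"y":0,"z":0,"rx":0,"ry":0,"rz":0.1052},
    {"jaw":0,"x":0,"y":0,"z":0,"rx":0,"ry":0,"rz":0.1052},
    {"jaw":0,"x":-1.2,"y":-0.65,"z":0,"rx":0,"ry":0,"rz":0},
    {"jaw":0,"x":-2.8,"y":-1.51,"z":0,"rx":0,"ry":0,"rz":0},
    {"jaw":0,"x":-2.8,"y":-1.51,"z":0,"rx":0,"ry":0,"rz":0},
    {"jaw":0,"x":-2.8,"y":-1.51,"z":0,"rx":0,"ry":0,"rz":0},
    {"jaw":0,"x":-2.8,"y":-1.51,"z":0,"rx":0,"ry":0,"rz":0},
    {"jaw":0,"x":-2.8,"y":-1.51,"z":0,"rx":0,"ry":0,"rz":0},
    {"jaw":0,"x":-2.8,"y":-1.51,"z":0,"rx":0,"ry":0,"rz":0},
    {"jaw":0,"x":-2.8,"y":-1.51,"z":0,"rx":0,"ry":0,"rz":0},
    {"jaw":0,"x":-2.8,"y":-1.51,"z":0,"rx":0,"ry":0,"rz":0},
    {"jaw":0,"x":-1.75,"y":-0.93,"z":0,"rx":0,"ry":0,"rz":0},
    {"jaw":0,"x":0,"y":0,"z":3,"rx":0,"ry":0,"rz":0},
    {"jaw":0,"x":0,"y":0,"z":3.1,"rx":0,"ry":0,"rz":0},
    {"jaw":0,"x":0,"y":0,"z":0,"rx":0,"ry":0,"rz":0}
  ]
}}

```text
t: 30.6
ee_pos: [0.5199, -0.4009, 0.0955]
eef_rot: [-1.386, -2.811, -0.003]
force: [-0.1, 0.4, -1.4]
width: 0.015
```

Request:
{"op": "servo_tool", "data": {
  "increments": [
    {"jaw":0,"x":0,"y":0,"z":0,"rx":0,"ry":0,"rz":0}
  ]
}}

```text
t: 30.7
ee_pos: [0.522, -0.4021, 0.0997]
eef_rot: [-1.389, -2.816, -0.001]
force: [0.1, -0.6, -0.4]
width: 0.0147
```

```bash
python3 -c "
from h import *
plan(.5226,-.4020,.0635,127.4)
cv2.imwrite('pics/s8.png',snapshot('side')[120:280,240:480,::-1].repeat(3,0).repeat(3,1))"
```

```text
t 30.70 pos [ 0.522  -0.4021  0.0997] phi 127.49 tilt [-0.0017  0.0014] w 0.0147 F [ 0.1 -0.6 -0.4] j6 -1.36
rz total 0.0016 rows>= 1
after turn: x -0.03 y 0.05 z 3.62 cm; dist 3.6
```

View pics/s8.png

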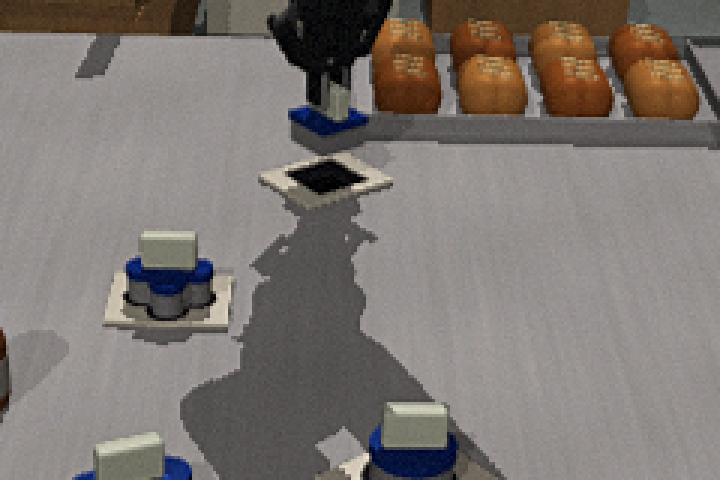

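The square cutter hangs level and aligned over its pad. Lower and release.

Request:
{"op": "servo_tool", "data": {
  "increments": [
    {"jaw":0,"x":0,"y":0.05,"z":1.5,"rx":0,"ry":0,"rz":0},
    {"jaw":0,"x":0,"y":0,"z":1.3,"rx":0,"ry":0,"rz":0},
    {"jaw":0,"x":0,"y":0,"z":0.7,"rx":0,"ry":0,"rz":0},
    {"jaw":0,"x":0,"y":0,"z":0.1,"rx":0,"ry":0,"rz":0},
    {"jaw":0,"x":0,"y":0,"z":0.1,"rx":0,"ry":0,"rz":0},
    {"jaw":0,"x":0,"y":0,"z":0,"rx":0,"ry":0,"rz":0},
    {"jaw":0,"x":0,"y":0,"z":0,"rx":0,"ry":0,"rz":0}
  ]
}}

```text
t: 31.45
ee_pos: [0.5233, -0.4018, 0.0637]
eef_rot: [1.391, 2.816, -0.0]
force: [0.4, 0.2, -1.2]
width: 0.015
```

Request:
{"op": "servo_tool", "data": {
  "increments": [
    {"jaw":0.3,"x":0,"y":0,"z":0,"rx":0,"ry":0,"rz":0},
    {"jaw":0.6,"x":0,"y":0,"z":0,"rx":0,"ry":0,"rz":0},
    {"jaw":1,"x":0,"y":0,"z":0,"rx":0,"ry":0,"rz":0},
    {"jaw":1,"x":0,"y":0,"z":0,"rx":0,"ry":0,"rz":0},
    {"jaw":1,"x":0,"y":0,"z":0,"rx":0,"ry":0,"rz":0},
    {"jaw":1,"x":0,"y":0,"z":-2,"rx":0,"ry":0,"rz":0},
    {"jaw":1,"x":0,"y":0,"z":-3,"rx":0,"ry":0,"rz":0},
    {"jaw":1,"x":0,"y":0,"z":-4,"rx":0,"ry":0,"rz":0},
    {"jaw":1,"x":0,"y":0,"z":-4,"rx":0,"ry":0,"rz":0},
    {"jaw":1,"x":0,"y":0,"z":-4,"rx":0,"ry":0,"rz":0},
    {"jaw":1,"x":0,"y":0,"z":0,"rx":0,"ry":0,"rz":0}
  ]
}}

```text
t: 32.55
ee_pos: [0.5252, -0.4035, 0.2393]
eef_rot: [1.388, 2.809, -0.003]
force: [0.5, -0.4, -0.3]
width: 0.0853
```

```bash
python3 -c "
from h import *
plan(.156,-.631,.25,127.4)"
```

```text
t 32.55 pos [ 0.5252 -0.4035  0.2393] phi 127.41 tilt [ 0.0066 -0.0056] w 0.0853 F [ 0.5 -0.4 -0.3] j6 -1.35
rz total 0.0002 rows>= 1
after turn: x 4.35 y -43.15 z -1.07 cm; dist 43.4
```

Back off to the start position so the top view is clear.

Request:
{"op": "servo_tool", "data": {
  "increments": [
    {"jaw":1,"x":0.36,"y":-3.6,"z":0,"rx":0,"ry":0,"rz":0},
    {"jaw":1,"x":0.36,"y":-3.6,"z":0,"rx":0,"ry":0,"rz":0},
    {"jaw":1,"x":0.36,"y":-3.6,"z":0,"rx":0,"ry":0,"rz":0},
    {"jaw":1,"x":0.36,"y":-3.6,"z":0,"rx":0,"ry":0,"rz":0},
    {"jaw":1,"x":0.36,"y":-3.6,"z":0,"rx":0,"ry":0,"rz":0},
    {"jaw":1,"x":0.36,"y":-3.6,"z":0,"rx":0,"ry":0,"rz":0},
    {"jaw":1,"x":0.36,"y":-3.6,"z":0,"rx":0,"ry":0,"rz":0},
    {"jaw":1,"x":0.36,"y":-3.6,"z":0,"rx":0,"ry":0,"rz":0},
    {"jaw":1,"x":0.36,"y":-3.6,"z":0,"rx":0,"ry":0,"rz":0},
    {"jaw":1,"x":0.36,"y":-3.6,"z":0,"rx":0,"ry":0,"rz":0},
    {"jaw":1,"x":0.36,"y":-3.6,"z":0,"rx":0,"ry":0,"rz":0},
    {"jaw":1,"x":0.36,"y":-3.6,"z":0,"rx":0,"ry":0,"rz":0},
    {"jaw":1,"x":0,"y":0,"z":0,"rx":0,"ry":0,"rz":0},
    {"jaw":1,"x":0,"y":0,"z":0,"rx":0,"ry":0,"rz":0}
  ]
}}

```text
t: 33.95
ee_pos: [0.1531, -0.6298, 0.2328]
eef_rot: [-1.394, -2.815, -0.001]
force: [0.6, -0.2, 0.3]
width: 0.0852
```

```bash
python3 - <<'E'
from h import *
im=np.ascontiguousarray(snapshot("top")[...,::-1]); cv2.imwrite("pics/tend.png",im)
cv2.imwrite("pics/send.png",snapshot("side")[...,::-1])
for n,p in dict(finger=(655,143.5),flower=(654.7,-157.5),square=(522.6,-402),round=(462.5,92.5)).items():
    c,R,o=cam("top"); q=np.array(c["camera_from_world"])@[p[0]/1e3,p[1]/1e3,.036,1]
    u,v=int(c["fx"]*q[0]/q[2]+c["cx"]),int(c["fy"]*q[1]/q[2]+c["cy"])
    m=blue(im,u,v,30); k=cv2.morphologyEx(m.astype(np.uint8),cv2.MORPH_CLOSE,np.ones((13,13)))
    print(n,p,"blue",rect("top",k,.036))
    g=bar(im,u,v,30,135)&(cv2.erode(k,np.ones((3,3)))>0)
    print("   bar",rect("top",g,.066))
print(observe()["joint_vel"].round(3),observe()["t"])
E
```

```text
finger (655, 143.5) blue [654.3 142.4  85.8  37.2  23.4 653.9 142.3  23.2 647. ]
   bar [654.8 142.7  42.7  13.5  23.4 654.9 142.6  23.3 140. ]
flower (654.7, -157.5) blue [ 653.6 -156.8   60.7   60.   133.6  653.2 -156.9  137.8  710. ]
   bar [ 6.544e+02 -1.577e+02  4.150e+01  1.240e+01  6.000e-01  6.544e+02
 -1.573e+02  1.773e+02  1.270e+02]
square (522.6, -402) blue [ 523.5 -399.6   55.    54.6  127.4  523.  -398.7   25.5  644. ]
   bar [ 519.  -394.7   28.3   12.4  125.9  518.4 -394.1  126.    78. ]
round (462.5, 92.5) blue [461.8  92.2  61.   60.1 136.5 462.3  91.7 128.  709. ]
   bar [462.6  92.2  42.   12.    1.7 461.7  92.1   1.5 148. ]
[ 0.011 -0.004  0.001 -0.002 -0.001 -0.003] 34.05
```

View pics/tend.png

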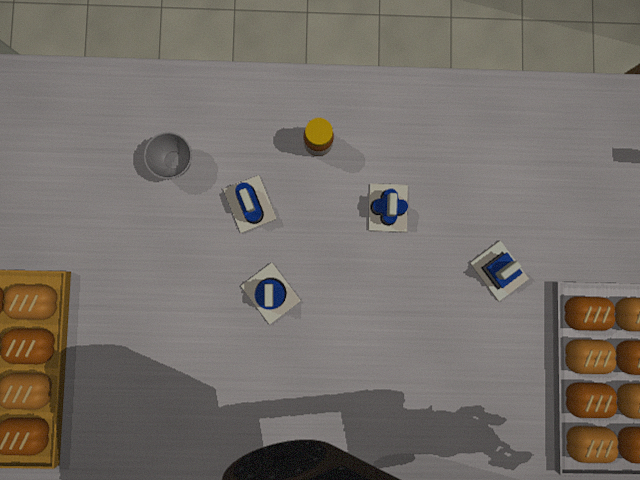

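View pics/send.png

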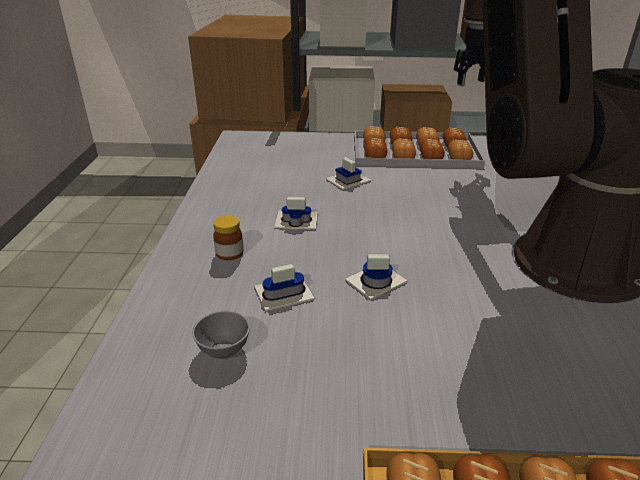

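All four measure within about 3 mm of their pads; the bowl and jar are at the same pixels as at the start.

```bash
python3 -c "
from station import *
print(hand_in())"
```

```text
the job is handed in; nothing more can be done
None
```

All four cutters are back on their own pads, and I handed the job in at about 34 s on the robot's clock. The hand-in gave no verdict. Each cutter was pinched by its grip bar, carried over the other items, set down aligned to its outline, and released. The arm then backed off to near its start position.

**Position and turn:** in the final top view, every cutter's blue top is centred within about 3 mm of its pad (limit 12 mm). The finger, square and flower cutters are turned to match within a couple of degrees. The side view shows all four upright on their outlines.

**Bowl and jar:** both are at the same pixel positions as in the first picture.

**Check that disagreed:** the square cutter's grip bar measured about 8 mm off centre and only 28 mm long instead of 46. My mask had cut the bar short, so I relied on its blue top instead. That measured 55 by 55 mm, turned to 127.4°, the same as the pad.

**Forces:** pinching each bar showed 6–8 N upward at the wrist. The force was small at set-down, with the flower cutter highest at about 6 N.

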